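Stand a carton in the bench rack and lock the sliding fence on it

ROBOT

A 7-joint arm with a two-finger parallel gripper is mounted at the origin on the work surface. World frame = base frame: x ahead of the robot, y to its left, z up, the work surface at z = 0. Lengths are in mm, angles in rad, forces in N, time in s.
With the tool pointing down it reaches from about 400 to 875 mm from the base axis. Payload 4.4 kg.
Tool frame: the origin (TCP) lies at the very end of the fingers, on their centre line; the grasp point (between the pads) lies 19 mm behind it; z points along the fingers, y is the line along which they close (so a half turn about z gives the same grasp; the last joint's range is limited). The gripper opens to 85 mm and grips with 20 to 120 N. Pads are 22 mm wide; open, the fingers measure 114 mm over their backs; the gripper's body (76 mm by 85 mm) begins 54 mm behind the grasp point. The pads swing forward as they close: fully open they stand 13 mm farther back than shut.
Start: joints at [-1.341, 0.628, 0.038, 1.517, -0.027, 0.996, -0.02], TCP at [189.454, 621.792, 231.313] pointing down, gripper open.
Joint ranges: [-3.06, 3.06], [-0.37, 2.12], [-1.25, 1.32], [0.18, 2.47], [-1.1, 4.24], [0.23, 1.98], [-2.94, 2.94]. Speed limits (rad/s): [2.57, 2.57, 3.14, 3.14, 3.14, 3.14, 3.14].

INTERFACE

Orientations are given as [roll, pitch, yaw] about the fixed x, y, z axes, in that order (R = Rz(yaw) Ry(pitch) Rx(roll)).
In Python, from cell import ctrl gives the robot as it stands.
- The arm moves only by the tool step_arm, never from a script. Its argument "series" is a list that holds one entry, the list of rows, each a list of 7 numbers: the turn, a rotation vector about the tool's x, y, z as a fraction of full scale, then the shift along the tool's x, y, z as a fraction of full scale, then the closure, from 0 (fully open) to 1 (shut). In form: [[[ax, ay, az, tx, ty, tz, gripper], ...]]. A call has 1 to 12 rows; each row shifts and turns the commanded pose from where the row before left it, along the tool's axes as they then stand; what a row does not reach is not made up. Full scale, the value 1, is 150 mm for a shift and 45 degrees for a turn. A row lasts 1/10 s, in which the tool goes at most 50 mm and 8.59 degrees, less where a joint would pass 70% of its speed; a pose out of reach is approached as far as the arm can. A call with a number of a shift or a turn outside -1 to 1 is refused whole. A call with a gripper value outside its range is refused whole. The fingers move at their own pace and stop on an object; the grip force is fixed at half the most. Time passes only in rows, so rows that do not move let the fingers close. It gives the time, the measured TCP pose, the force, the opening and the grip force at its end, in the units of the state.
- ctrl.read_state(): the state, without advancing time (a new reading comes with each control period).
- ctrl.get_image(name): name is "side" or "top"; returns a dict with "img" (400x640x3 uint8, red, green, blue), "fx", "fy", "cx", "cy" (pixels), "R" (3x3) and "t" (3): a world point X has camera coordinates R X + t. Camera axes: x right, y down, z forward; pixel columns grow to the right and rows downward; lengths in mm; the calibration is good to about 2 mm. A picture is of the moment at which its call begins. There is no depth.
- ctrl.finish_job(): hands the job in; it is judged then, once.
Trained networks look in a picture, given as the dict that the camera call returned (one of the last four; its "shot" number tells which), for a name from the list of things; names that differ only in an ending like _2 or _b are one class to them, and where a whole thing is asked for, a point or a joint stands for the part that bears it (a point fixed in the world has none). Each returns a list of dicts, best first, with "score" (0 to 1); they miss things now and then, are a little off and sometimes report something else, mostly with a low value. They report only what shows in the picture. A call takes as long as a camera call. They do not tell look-alikes from the thing itself.
- ctrl.recognise(picture, thing): "centre" ([column, row] in pixels, amid what is visible of it).
The state is a dict: "clock": time; "qpos": joint angles; "qd": joint speeds; "tau": joint torques, N m; "eef_pos": TCP position; "tool_rot": TCP orientation; "force": force on the tool from outside, world axes, zero at the start; "torque": the same for the moment, N m; "width": finger opening in mm; "gripper_force": force on a finger pad.
Only numpy, scipy, OpenCV 4.12 (cv2) and the standard library are available. Lean on these libraries where they do the work, as an engineer would, in place of code of your own. Each camera call takes 0.05 s, during which the arm holds its last target. There are 200 camera calls.

TASK

Stand the flat brown carton upright on one of its short thin edges in the bay of the bench rack, flat side towards the fences, and let go of it there. Then pull up the red plunger knob, slide the green section one hole towards the blue fence so that the bay closes on the carton, and let the pin drop fully home in that next hole. Finish still gripping the knob with the pin held home, so that a helper can fit the safety clip; leave the other things on the bench where they are.

Things in the scene. Friction and masses are not known exactly. Their poses are not given: they have to be found in the camera images.
- rack: Grey bench rack fixed to the bench: base plate 190 (x, centred) x 195 mm (y -110 to +85), 8 mm thick. Origin at bench height, z up. Along y at x = +47.5 mm runs an aluminium tube 30 mm wide, top 38 mm above the bench, with square holes 32 mm apart. At x = -47.5 mm is the bay, between an upright blue (fixed) and a green (sliding) fence; it is open above and at both x ends.
- bay (a point): Point on the bay's floor (8 mm above the bench), on the bay's centre line, midway between the fences as they stand at the start (62 mm apart, 31 mm to each); fixed to the rack, same axes.
- blue_fence (a point): Middle of the top edge of the blue fence's bay face, 58 mm above the bench, at rack y = +45 mm. The fence is fixed, 70 mm long in x, 6 mm thick. Axes as the rack's.
- green_fence (a point): Middle of the top edge of the green fence's bay face, 58 mm above the bench, at rack y = -17 mm at the start. It moves with the section. The fence is 6 mm thick and reaches across the bay from the sleeve. Axes as the rack's.
- section (a joint): Travel of the green sliding section along the rack's +y, towards the blue fence (m): 0 (within 1 mm) at the start, pin in a hole with 1.5 mm play each way; the next hole is at 0.032, where the bay is 30 mm wide. Friction 1.5 N. Blocked while the pin is in a hole. Its sleeve over the tube is 42 (x) x 56 (y) mm, top 46 mm above the bench; the fence is on its +y end.
- plunger (a joint): Lift of the spring plunger (m): 0 = pin fully home, at most 0.022. The pin (10 mm thick, round tip) reaches 11 mm into the tube's top, so it is clear of the hole from about 0.012. A spring pulls it down: 3.3 N at 0, 5.5 N at 0.015. Between holes it rests on the tube top at about 0.011.
- knob (a point): Centre of the red plunger knob, an upright cylinder 26 mm in diameter and 32 mm tall above the middle of the sleeve, 72 mm above the bench when the pin is home (knob from 56 to 88 mm). It moves with the section and rises with the plunger. Axes as the rack's.
- carton: Flat closed brown carton, 100 (x, long) x 56 (y) x 26 mm (z, thin), about 180 g, yellow and black label on its top face, yellow patch on its +x end. It starts lying flat on the bench, long axis roughly along world y. Origin at the centre of the large face it lies on at the start; z points out of the labelled face.
- carton_mid (a point): Centre of the carton, 13 mm along its z from the origin; same axes. It is 58 mm above the bench when the carton stands on a short edge on the bay floor.
- spray_can: Blue spray can, 64 mm diameter, 170 mm tall, standing; origin under its centre. Leave alone.
- screw_jar: Jar with red lid, 68 mm diameter, 85 mm tall; origin under its centre. Leave alone.
- wrench: Steel wrench lying on the bench, along its x; origin under its middle. Leave alone.
- screwdriver: Screwdriver lying on the bench along its x; origin under its middle. Leave alone.
- tape_roll: Grey ring (tape core), 90 mm diameter, 24 mm tall, lying flat; origin under its centre. Leave alone.
- mug: Blue mug, 80 mm diameter, 90 mm tall; origin under its centre. Leave alone.
- bulb_box: Small white box with a red band, 70 x 50 x 40 mm; origin under its centre. Leave alone.
Things that resemble listed ones, but are neither listed nor needed, are in the scene too. Of the things that look like the carton, the middle-sized one is meant.

How it is judged (in metres and radians):
On the way, in this order (a step that is already met when the one before it is completed fails the run):
1. the carton stands by itself on a short edge in the open bay, released (angle between the x axis of carton and the z axis of rack, either way round below 0.2 rad and angle between the z axis of carton and the y axis of rack, either way round below 0.25 rad and x of carton_mid in the frame of rack between -0.0675 and -0.0275 m and y of carton_mid in the frame of rack between -0.004 and 0.034 m and z of carton_mid in the frame of rack between 0.053 and 0.063 m and contact force between the fingers and carton below 0.1 N and linear speed of carton below 0.03 m/s and value of joint section below 0.006 m), for 0.2 s.
2. the plunger is pulled up clear of its first hole (value of joint plunger above 0.0095 m and value of joint section below 0.012 m), for 0.05 s.
3. the section has slid to the next hole (value of joint section above 0.029 m), for 0.05 s.
At the end, for the whole second after the job is handed in: Carton upright on a short edge in the bay (0.12 rad; thin way within 0.25 rad of the slide; centre within 20 mm of the bay line; on its floor within 5 mm), at rest, not touched; section at the next hole (29 to 35 mm), plunger home (under 3 mm), knob held by the fingers with over 2 N (angle between the x axis of carton and the z axis of rack, either way round below 0.12 rad and angle between the z axis of carton and the y axis of rack, either way round below 0.25 rad and x of carton_mid in the frame of rack between -0.0675 and -0.0275 m and y of carton_mid in the frame of rack between -0.004 and 0.034 m and z of carton_mid in the frame of rack between 0.053 and 0.063 m and contact force between the fingers and carton below 0.1 N and linear speed of carton below 0.03 m/s and value of joint section between 0.029 and 0.035 m and value of joint plunger below 0.003 m and velocity of joint section below 0.01 m/s and contact force between the fingers and plunger above 2 N); the arm keeps its last pose, push and grip.
It fails at once if another thing on the bench is pushed about (more than 40 mm) (distance of any of spray_can, screw_jar, wrench, screwdriver, tape_roll, mug, bulb_box from where it was at the start of the episode above 0.04 m).
It also fails if it takes over 58 s, if anything falls off the work surface, if the arm or the gripper's body presses on something with over 40 N, if the wrist force passes 120 N, or if a joint passes its speed limit or range.

## Working session

There is one attempt and no reset: what is moved stays moved. The work goes in short steps, Python scripts to look and compute and a tool call to move; the robot and the scene stay as the last step left them, time stands still between calls to the robot, and variables do not carry over. Pictures are saved under pics/ and viewed, at most 10 in all, crops included, and the job is handed in when it is done.

Besides the shell and the picture viewer there is one more tool, called after "Request:" as name(argument=value, ...) on one line, values as JSON. step_arm: Moves the arm, as the interface text tells. Shift numbers are shares of 150 mm and turn numbers shares of 45 degrees, none past 1 either way. Its arguments: {"type":"object","properties":{"series":{"type":"array","items":{"type":"array","items":{"type":"array","items":{"type":"number","minimum":-1,"maximum":1}}}}},"required":["series"]}

```bash
mkdir -p pics; ls
cat > h.py <<'E'
import numpy as np, cv2
from cell import ctrl
def save(p,name,crop=None,k=1):
    im=p["img"][:,:,::-1]
    if crop: im=im[crop[1]:crop[3],crop[0]:crop[2]]
    cv2.imwrite("pics/"+name,cv2.resize(im,None,fx=k,fy=k,interpolation=cv2.INTER_CUBIC))
def ray(p,uv):
    d=np.array([(uv[0]-p["cx"])/p["fx"],(uv[1]-p["cy"])/p["fy"],1.]);R=np.array(p["R"]);t=np.array(p["t"])
    return -R.T@t,R.T@d
def atz(p,uv,z):
    c,d=ray(p,uv);return c+d*(z-c[2])/d[2]
def proj(p,X):
    c=np.array(p["R"])@np.array(X)+np.array(p["t"]);return np.array([p["fx"]*c[0]/c[2]+p["cx"],p["fy"]*c[1]/c[2]+p["cy"]])
E
python3 - <<'E'
from h import *
a=ctrl.get_image("top");b=ctrl.get_image("side")
im=np.vstack([a["img"],b["img"]])
cv2.imwrite("pics/a.png",cv2.resize(a["img"][:,:,::-1],(800,500)));cv2.imwrite("pics/b.png",cv2.resize(b["img"][:,:,::-1],(800,500)))
for p in(a,b):
    print(-np.array(p["R"]).T@p["t"],p["fx"])
    for n in["carton","knob","blue_fence","green_fence","rack","mug","spray_can","screw_jar","bulb_box","tape_roll","wrench","screwdriver"]:
        print(n,[(np.round(r["centre"]),round(r["score"],2),np.round(atz(p,r["centre"],{"knob":88,"carton":26,"blue_fence":58,"green_fence":58}.get(n,0))[:2])) for r in ctrl.recognise(p,n)[:4]])
print(ctrl.read_state())
E
```

```text
pics
[ 427.00740543    3.58280677 1245.83188203] 395.1956353062856
carton [(array([242., 207.]), 0.8, array([553., 276.])), (array([240., 254.]), 0.65, array([409., 275.])), (array([178., 250.]), 0.61, array([416., 468.]))]
knob [(array([414., 188.]), 0.4, array([ 617., -244.]))]
blue_fence [(array([397., 201.]), 0.84, array([ 580., -200.]))]
green_fence [(array([406., 190.]), 0.81, array([ 613., -226.])), (array([394., 205.]), 0.69, array([ 567., -192.]))]
rack [(array([454., 163.]), 0.48, array([ 714., -392.]))]
mug [(array([454., 161.]), 0.9, array([ 721., -390.])), (array([395., 202.]), 0.56, array([ 583., -203.]))]
spray_can []
screw_jar [(array([266., 133.]), 0.64, array([800., 217.]))]
bulb_box [(array([471., 270.]), 0.73, array([ 378., -438.]))]
tape_roll [(array([314., 248.]), 0.93, array([434.,  51.])), (array([414., 186.]), 0.67, array([ 638., -262.]))]
wrench [(array([317., 160.]), 0.74, array([715.,  49.])), (array([396., 203.]), 0.58, array([ 582., -208.]))]
screwdriver [(array([477., 213.]), 0.52, array([ 554., -462.]))]
[  476.86046305 -1219.40353235   801.0354366 ] 5
[... 881 characters left out ...]
 564., -436.]))]
{'clock': 1.3, 'qpos': array([-1.34080245,  0.62840265,  0.03849451,  1.51736943, -0.02700632,
        0.99633466, -0.01996853]), 'qd': array([-0.00102777, -0.00036848, -0.00104604,  0.00035554, -0.00153038,
       -0.00137112, -0.00027877]), 'tau': array([ 6.59362140e-04, -5.63274908e+01,  1.22638028e+00, -1.93791229e+01,
        1.11345176e-02,  1.25850587e-03,  1.22428265e-06]), 'eef_pos': array([189.44853212, 621.79812401, 231.32140687]), 'tool_rot': array([ 3.14158952e+00, -4.52535231e-05,  2.84580694e+00]), 'force': array([ 0.34812408,  0.39010731, -0.66611057]), 'torque': array([ 0.03226474, -0.00234712,  0.01461131]), 'gripper_force': 0.0, 'width': 85.38014518601874}
```

View pics/a.png

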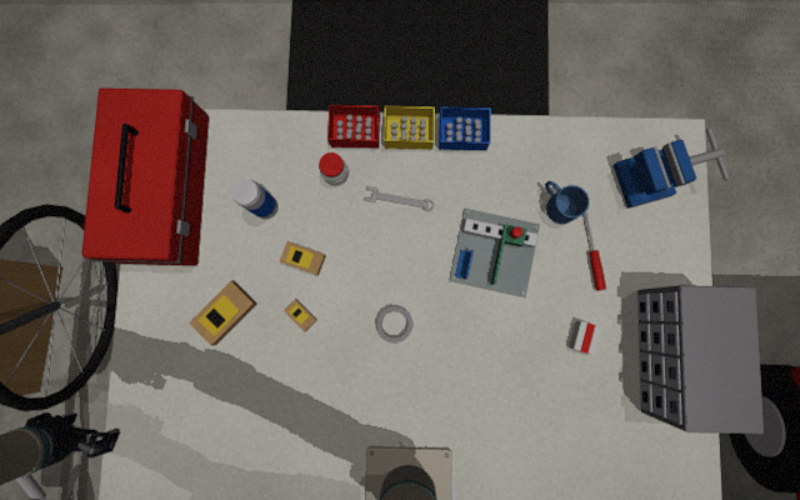

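View pics/b.png

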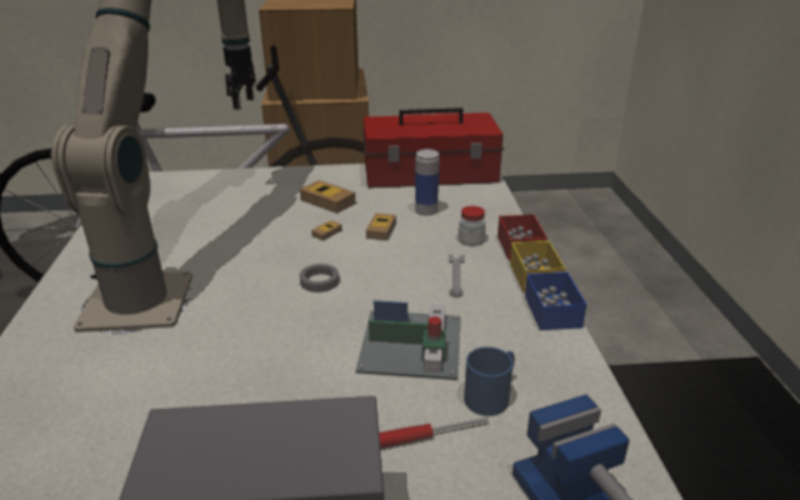

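Run:
```python
from h import *
a=ctrl.get_image("top");im=a["img"][:,:,::-1]
im=np.hstack([im[165:245,210:280],im[165:245,355:445]])
cv2.imwrite("pics/c.png",cv2.resize(im,None,fx=5,fy=5,interpolation=cv2.INTER_CUBIC))
hsv=cv2.cvtColor(a["img"],cv2.COLOR_RGB2HSV)
def rects(lo,hi,z,box):
    m=cv2.inRange(hsv,lo,hi);k=np.zeros_like(m);k[box[1]:box[3],box[0]:box[2]]=m[box[1]:box[3],box[0]:box[2]]
    k=cv2.morphologyEx(k,cv2.MORPH_CLOSE,np.ones((5,5)))
    for c in cv2.findContours(k,0,2)[0]:
        if cv2.contourArea(c)<15: continue
        w=np.array([atz(a,q[0],z)[:2] for q in c],np.float32);r=cv2.minAreaRect(w)
        print(np.round(cv2.minAreaRect(c)[0]),np.round(r[0],1),np.round(r[1],1),round(r[2],1))
print("carton");rects((8,90,50),(35,255,255),20,(140,180,290,290))
print("knob");rects((0,150,60),(8,255,255),88,(360,165,440,240))
print("green");rects((50,80,20),(90,255,255),58,(355,160,440,240))
print("blue");rects((100,110,30),(125,255,255),58,(355,165,400,240))
g=cv2.GaussianBlur(a["img"],(3,3),0);print(g[185,372],g[225,415],g[240,410],g[225,380])
```

```text
carton
[240. 252.] [414.5 277.7] [73.  38.8] 47.4
[178. 250.] [414.1 470. ] [ 85.2 148.1] 47.6
[241. 206.] [555.9 279.3] [101.6  54.3] 71.4
knob
[414. 185.] [ 625.4 -243.5] [22.9 21.3] 45.3
green
[406. 204.] [ 570.1 -227.7] [ 57.2 148.7] 75.6
blue
[371. 210.] [ 549.2 -121.2] [30.3 70.8] 79.0
[87 87 86] [108 115 113] [167 166 158] [113 119 117]
```

View pics/c.png

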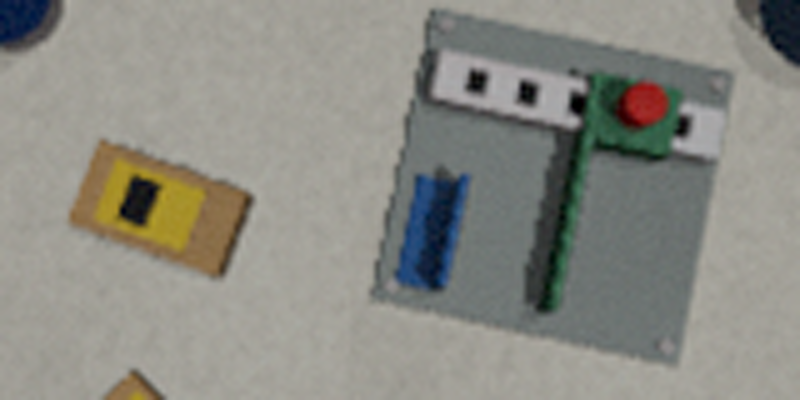

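Three things look like the carton in the top picture: (242,207) at about 102x54 mm, (240,252) at about 73x39 mm and (178,250) at about 148x85 mm. The middle-sized one at (242,207) is meant, and the crop confirms it. In the same crop the rack's plate corners are at (432,10), (732,72), (375,298) and (678,362).

```bash
cat >> h.py <<'E'
from scipy.spatial.transform import Rotation as Ro
def cur():
    s=ctrl.read_state();return np.array(s["eef_pos"]),Ro.from_euler("xyz",s["tool_rot"])
def togo(pos,R=None,c=None):
    p,q=c or cur()
    v=np.zeros(3) if R is None else (q.inv()*R).as_rotvec()
    q2=q if R is None else R
    print("turn",np.round(np.degrees(v)/45,3),"then shift",np.round(q2.inv().apply(np.array(pos)-p)/150,3),"| shift only",np.round(q.inv().apply(np.array(pos)-p)/150,3))
def frame(y,z):
    z=np.array(z,float);z/=np.linalg.norm(z);y=np.array(y,float);y-=z*(y@z);y/=np.linalg.norm(y)
    return Ro.from_matrix(np.c_[np.cross(y,z),y,z])
E
python3 - <<'E'
from h import *
a=ctrl.get_image("top")
P=np.array([atz(a,(355+(X-350)/5,165+Y/5),8)[:2] for X,Y in[(432,10),(732,72),(375,298),(678,362)]])
Q=np.array([[95,85],[95,-110],[-95,85],[-95,-110.]])
pc,qc=P.mean(0),Q.mean(0);H=(Q-qc).T@(P-pc);th=np.arctan2(H[0,1]-H[1,0],H[0,0]+H[1,1])
R=np.array([[np.cos(th),-np.sin(th)],[np.sin(th),np.cos(th)]]);o=pc-R@qc
print("rack",o,np.degrees(th),"res",np.round(P-(Q@R.T+o),1))
for n,q in dict(bay=(-47.5,14),place=(-47.5,27),knob=(47.5,-45),blue=(-47.5,45)).items():print(n,R@q+o)
w=atz(a,(414,185),88);print("knob check",w)
u=np.radians(71.4);U=np.array([np.cos(u),np.sin(u),0]);y=[np.sin(u),-np.cos(u),0]
p0=np.array([540,235,200])
R0=frame(y,[0,0,-1]);R1=frame(y,U-[0,0,1]);
togo(p0,R0);togo(p0,R1,(p0,R0));print(R0.as_euler("xyz"))
R0=frame(-np.array(y),[0,0,-1]);togo(p0,R0)
E
```

```text
rack [ 585.46470417 -191.91114011] -10.482032760540436 res [[-1.3 -0.4]
 [-1.3  1.1]
 [ 1.1 -1.6]
 [ 1.5  1. ]]
bay [ 541.30436441 -169.50323097]
place [ 543.66941775 -156.7201749 ]
knob [ 623.98530135 -244.80172144]
blue [ 546.94410699 -139.02055879]
knob check [ 624.6386474  -244.19022787   88.        ]
turn [-0.    -0.     2.037] then shift [-1.699  3.038  0.209] | shift only [-2.987 -1.786  0.209]
turn [-0.  1. -0.] then shift [0. 0. 0.] | shift only [0. 0. 0.]
[-3.14159265  0.          1.24616509]
turn [ 0.    -0.    -1.963] then shift [ 1.699 -3.038  0.209] | shift only [-2.987 -1.786  0.209]
```

Request:
step_arm(series=[[[0,0,0,-0.249,-0.149,0.0,0],[0,0,0,-0.249,-0.149,0.0,0],[0,0,0,-0.249,-0.149,0.0,0],[0,0,0,-0.249,-0.149,0.0,0],[0,0,0,-0.249,-0.149,0.0,0],[0,0,0,-0.249,-0.149,0.0,0],[0,0,0,-0.249,-0.149,0.0,0],[0,0,0,-0.249,-0.149,0.0,0],[0,0,0,-0.249,-0.149,0.0,0],[0,0,0,-0.249,-0.149,0.0,0],[0,0,0,-0.249,-0.149,0.0,0],[0,0,0,-0.249,-0.149,0.0,0]]])

```text
clock: 2.6
eef_pos: [541.1, 233.2, 231.5]
tool_rot: [3.141, 0.0, 2.846]
force: [0.4, 0.0, -0.5]
width: 85.8
gripper_force: 0.0
```

Request:
step_arm(series=[[[0,0,0.185,0,0,0,0],[0,0,0.185,0,0,0,0],[0,0,0.185,0,0,0,0],[0,0,0.185,0,0,0,0],[0,0,0.185,0,0,0,0],[0,0,0.185,0,0,0,0],[0,0,0.185,0,0,0,0],[0,0,0.185,0,0,0,0],[0,0,0.185,0,0,0,0],[0,0,0.185,0,0,0,0],[0,0,0.185,0,0,0,0],[0,0,0,0,0,0,0]]])

```text
clock: 3.8
eef_pos: [539.9, 234.8, 231.2]
tool_rot: [3.141, 0.0, 1.247]
force: [-0.8, -0.6, 0.2]
width: 85.1
gripper_force: 0.0
```

Request:
step_arm(series=[[[0,0.17,0,0,0,0,0],[0,0.17,0,0,0,0,0],[0,0.17,0,0,0,0,0],[0,0.17,0,0,0,0,0],[0,0.16,0,0,0,0,0],[0,0.16,0,0,0,0,0],[0,0,0,0,0,0,0]]])

```text
clock: 4.5
eef_pos: [539.0, 231.4, 222.0]
tool_rot: [-3.123, -0.669, 1.236]
force: [-0.0, -0.7, -1.1]
width: 85.5
gripper_force: 0.0
```

Run:
```python
from h import *
s=ctrl.read_state();print(s["clock"],s["qpos"],s["eef_pos"],s["tool_rot"],s["force"])
a=ctrl.get_image("top");print([(r["centre"],r["score"]) for r in ctrl.recognise(a,"carton")])
hsv=cv2.cvtColor(a["img"],cv2.COLOR_RGB2HSV)
save(a,"d.png",(190,155,310,245),6)
u=np.radians(71.4);U=np.array([np.cos(u),np.sin(u),0]);y=[np.sin(u),-np.cos(u),0]
d=(U-[0,0,1])/2**.5;R1=frame(y,d)
G=np.array([554,278,0])-25*U+[0,0,25]
togo(G+19*d-80*d,R1)
```

```text
4.5 [ 0.12492476  0.5314084  -0.33539252  2.07328194 -1.07866157  0.48905528
  0.48691475] [539.04399738 231.44730016 221.99665572] [-3.12346517 -0.66914773  1.23636353] [-0.01911146 -0.67468271 -1.0587424 ]
[([234.8, 205.0], 0.89), ([240.0, 252.7], 0.86), ([179.1, 249.6], 0.83), ([469.2, 270.6], 0.5), ([403.3, 193.0], 0.29)]
turn [-0.016  0.152 -0.004] then shift [-0.832 -0.001  0.624] | shift only [-0.752  0.01   0.718]
```

View pics/d.png

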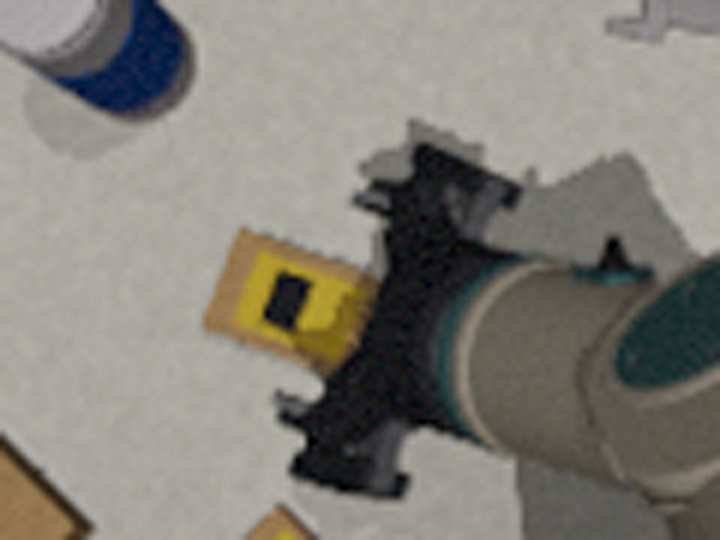

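Run:
```python
from h import *
u=np.radians(71.0);U=np.array([np.cos(u),np.sin(u),0]);y=[np.sin(u),-np.cos(u),0]
d=U*.5-np.array([0,0,.866]);R1=frame(y,d)
G=np.array([554,278,0])-25*U+[0,0,24.5]
togo(G+19*d-90*d,R1);print(R1.as_euler("xyz"),G+19*d)
```

```text
turn [-0.021 -0.181  0.006] then shift [-0.539 -0.003  0.74 ] | shift only [-0.639  0.006  0.656]
[ 3.14159265 -0.52361148  1.23918377] [548.95369361 263.34446208   8.046     ]
```

Request:
step_arm(series=[[[-0.02,-0.18,0.006,0,0,0,0],[0,0,0,-0.135,0,0.185,0],[0,0,0,-0.135,0,0.185,0],[0,0,0,-0.135,0,0.185,0],[0,0,0,-0.134,0,0.185,0],[0,0,0,0,0,0,0]]])

```text
clock: 5.2
eef_pos: [542.6, 225.9, 89.7]
tool_rot: [-3.109, -0.551, 1.245]
force: [-0.6, -0.5, 0.8]
width: 85.4
gripper_force: 0.0
```

Run:
```python
from h import *
s=ctrl.read_state();print(s["qpos"],s["eef_pos"],s["tool_rot"])
b=ctrl.get_image("top");c=ctrl.get_image("side")
im=np.vstack([cv2.resize(b["img"][175:240,200:300],None,fx=5,fy=4.6,interpolation=2),cv2.resize(c["img"][145:205,260:360],(500,299),interpolation=2)])
cv2.imwrite("pics/e.png",im[:,:,::-1])
u=np.radians(71.0);U=np.array([np.cos(u),np.sin(u),0]);y=[np.sin(u),-np.cos(u),0]
d=U*.5-np.array([0,0,.866]);R1=frame(y,d)
togo([549,263.3,8],R1)
```

```text
[ 0.12938587  0.77146916 -0.42706259  2.07411079 -1.09856344  0.23349226
  0.59544815] [542.57189803 225.85406951  89.67309445] [-3.10937691 -0.55098811  1.24535974]
turn [-0.043 -0.04   0.01 ] then shift [-0.076 -0.037  0.613] | shift only [-0.095 -0.016  0.611]
```

View pics/e.png

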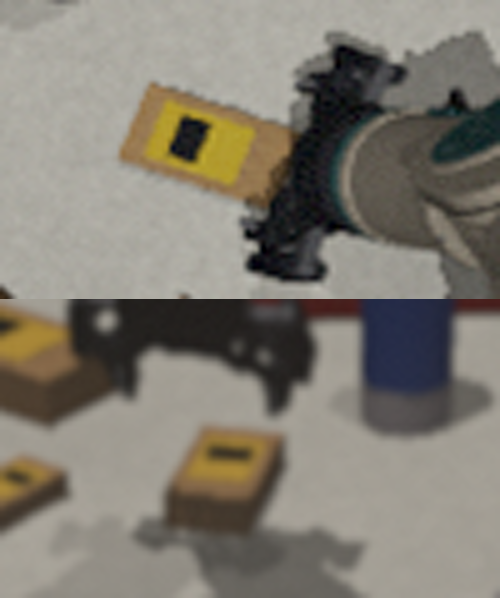

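Run:
```python
from h import *
a=ctrl.get_image("top");p,q=cur()
def cr(X):
    u=proj(a,X);return np.round([(u[0]-200)*5,(u[1]-175)*4.6])
for k in(0,60,100):
    print(k,[cr(p+q.apply([0,s*50,-k])) for s in(-1,0,1)])
print(cr([554,278,26]))
u=np.radians(71.0);U=np.array([np.cos(u),np.sin(u),0]);y=[np.sin(u),-np.cos(u),0]
print([cr(np.array([554,278,26])+i*50*U+j*28*np.array(y)) for i in(-1,1) for j in(-1,1)])
t=np.radians(15);d=U*np.sin(t)-np.array([0,0,np.cos(t)]);R1=frame(y,d)
G=np.array([554,278,0])-25*U+[0,0,23.5];T=G+19*d;print(T,R1.as_euler("xyz"))
togo(T-70*d,R1)
```

```text
0 [array([237., 228.]), array([267., 154.]), array([296.,  81.])]
60 [array([272., 237.]), array([303., 160.]), array([334.,  83.])]
100 [array([297., 244.]), array([330., 164.]), array([361.,  85.])]
[207. 146.]
[array([265., 210.]), array([299., 133.]), array([116., 158.]), array([150.,  82.])]
[547.46179768 259.01168169   5.1474093 ] [ 3.14159265 -0.26179939  1.23918377]
turn [-0.041 -0.374  0.016] then shift [ 0.049 -0.037  0.161] | shift only [ 0.    -0.032  0.169]
```

Request:
step_arm(series=[[[-0.02,-0.187,0.008,0,0,0,0],[-0.02,-0.187,0.008,0,0,0,0],[0,0,0,0.04,-0.037,0.16,0],[0,0,0,0,0,0,0]]])

```text
clock: 5.75
eef_pos: [537.1, 247.9, 66.8]
tool_rot: [-3.117, -0.373, 1.251]
force: [-1.0, -0.1, 0.3]
width: 85.8
gripper_force: 0.0
```

Run:
```python
from h import *
s=ctrl.read_state();print(s["qpos"],s["eef_pos"],s["tool_rot"])
u=np.radians(71.0);U=np.array([np.cos(u),np.sin(u),0]);y=[np.sin(u),-np.cos(u),0]
t=np.radians(15);d=U*np.sin(t)-np.array([0,0,np.cos(t)]);R1=frame(y,d)
G=np.array([554,276,0])-25*U+[0,0,23.5];T=G+19*d;print(T)
togo(T,R1)
```

```text
[-0.23265614  0.74407293 -0.09357782  2.017499   -0.96013628  0.31122764
  0.30033946] [537.0788598  247.85868511  66.79653495] [-3.11691525 -0.37292973  1.25053848]
[547.46179768 257.01168169   5.1474093 ]
turn [-0.036 -0.141  0.015] then shift [-0.029  0.046  0.418] | shift only [-0.076  0.057  0.411]
```

Request:
step_arm(series=[[[-0.036,-0.141,0.015,0,0,0,0],[0,0,0,0,0,0,0],[0,0,0,-0.03,0.046,0.1,0],[0,0,0,0,0,0,0]]])

```text
clock: 6.15
eef_pos: [545.3, 238.7, 48.9]
tool_rot: [-3.135, -0.278, 1.23]
force: [0.5, -0.2, 0.6]
width: 85.4
gripper_force: 0.0
```

```bash
cat > t.py <<'E'
from h import *
s=ctrl.read_state();print(s["qpos"],s["eef_pos"],s["tool_rot"])
u=np.radians(71.0);U=np.array([np.cos(u),np.sin(u),0]);y=[np.sin(u),-np.cos(u),0]
t=np.radians(15);d=U*np.sin(t)-np.array([0,0,np.cos(t)]);R1=frame(y,d)
G=np.array([554,276,0])-25*U+[0,0,23.5];T=G+19*d
togo(T,R1)
E
python3 t.py
```

```text
[-0.37325804  0.7705395   0.06491411  1.97916751 -0.89120998  0.3448114
  0.16818474] [545.25709713 238.74966376  48.87812627] [-3.13450071 -0.27770172  1.22997634]
turn [-0.006 -0.02  -0.011] then shift [ 0.04  -0.026  0.313] | shift only [ 0.035 -0.025  0.313]
```

Request:
step_arm(series=[[[-0.006,-0.02,-0.011,0,0,0,0],[0,0,0,0.04,-0.026,0.06,0],[0,0,0,0,0,0.11,0],[0,0,0,0,0,0.08,0],[0,0,0,0,0,0.04,0],[0,0,0,0,0,0,0]]])

```text
clock: 6.75
eef_pos: [546.4, 256.9, 7.3]
tool_rot: [-3.14, -0.26, 1.239]
force: [-0.7, -0.2, -0.4]
width: 85.3
gripper_force: 0.0
```

```bash
python3 t.py
```

```text
[-0.39251509  0.84812568  0.0324071   1.95960648 -0.94588402  0.27535659
  0.20415885] [546.42366631 256.90217155   7.27151463] [-3.14044315 -0.2601594   1.2394269 ]
turn [-0.002  0.002  0.   ] then shift [-0.001  0.006  0.014] | shift only [-0.001  0.006  0.014]
```

Request:
step_arm(series=[[[0,0,0,0,0,0,0.7],[0,0,0,0,0,0,0.7],[0,0,0,0,0,0,0.7],[0,0,0,0,0,0,0.7],[0,0,0,0,0,0,0.7],[0,0,0,0,0,0,0.7],[0,0,0,0,0,0,0.7],[0,0,0,0,0,0,0.7]]])

```text
clock: 7.55
eef_pos: [547.4, 256.7, 9.1]
tool_rot: [3.14, -0.261, 1.24]
force: [-1.4, -1.3, 5.7]
width: 54.4
gripper_force: 64.5
```

Request:
step_arm(series=[[[0,0,0,0.026,0,-0.097,0.7],[0,0,0,0.052,0,-0.193,0.7],[0,0,0,0.052,0,-0.193,0.7],[0,0,0,0.052,0,-0.193,0.7],[0,0,0,0.052,0,-0.193,0.7],[0,0,0,0.052,0,-0.193,0.7],[0,0,0,0,0,0,0.7]]])

```text
clock: 8.25
eef_pos: [549.4, 258.1, 177.2]
tool_rot: [3.135, -0.265, 1.242]
force: [0.7, 0.1, -2.8]
width: 54.5
gripper_force: 64.2
```

```bash
cat > t.py <<'E'
from h import *
s=ctrl.read_state();print(s["clock"],s["qpos"],s["eef_pos"],s["tool_rot"],s["width"])
th=np.radians(-10.8);Y=np.array([-np.sin(th),np.cos(th),0]);X=np.array([np.cos(th),np.sin(th),0])
t=np.radians(75);d=-Y*np.sin(t)-np.array([0,0,np.cos(t)]);R2=frame(X,d)
# carton centre -> grasp: +25 up, 10.5 along label normal
import sys
h=float(sys.argv[1]) if len(sys.argv)>1 else 120
place=np.array([543.7,-156.7,0])
# label normal points to the tool side (+Y); contact 10.5 mm that side of centre
T=place+10.5*Y+[0,0,83]+19*d+[0,0,h]
print(T,R2.as_euler("xyz"))
togo(T,R2)
E
python3 t.py
```

```text
8.25 [-0.60859721  0.59241814  0.35961802  1.88653526 -0.71231633  0.64435451
 -0.08415658] [549.39358016 258.10607383 177.17048878] [ 3.13489029 -0.26518452  1.24199492] 54.47143378597356
[ 542.22857123 -164.41349973  198.08243814] [3.14159265 1.30899694 1.38230077]
turn [-0.092 -2.    -0.179] then shift [-0.853  0.481  2.645] | shift only [-2.551  0.87  -0.831]
```

Request:
step_arm(series=[[[0,0,0,-0.21,0.072,-0.07,0.7],[0,0,0,-0.21,0.072,-0.07,0.7],[0,0,0,-0.21,0.072,-0.07,0.7],[0,0,0,-0.21,0.072,-0.07,0.7],[0,0,0,-0.21,0.072,-0.07,0.7],[0,0,0,-0.21,0.072,-0.07,0.7],[0,0,0,-0.21,0.072,-0.07,0.7],[0,0,0,-0.21,0.072,-0.07,0.7],[0,0,0,-0.21,0.072,-0.07,0.7],[0,0,0,-0.21,0.072,-0.07,0.7],[0,0,0,-0.21,0.072,-0.07,0.7],[0,0,0,-0.2,0.072,-0.06,0.7]]])

```text
clock: 9.45
eef_pos: [540.2, -160.5, 195.4]
tool_rot: [-3.141, -0.261, 1.239]
force: [0.5, -0.2, -1.7]
width: 54.7
gripper_force: 64.0
```

Request:
step_arm(series=[[[-0.008,-0.15,-0.015,0,0,0,0.7],[-0.008,-0.15,-0.015,0,0,0,0.7],[-0.008,-0.15,-0.015,0,0,0,0.7],[-0.008,-0.15,-0.015,0,0,0,0.7],[-0.008,-0.15,-0.015,0,0,0,0.7],[-0.008,-0.15,-0.015,0,0,0,0.7],[-0.008,-0.15,-0.015,0,0,0,0.7],[-0.008,-0.15,-0.015,0,0,0,0.7],[-0.008,-0.15,-0.015,0,0,0,0.7],[-0.008,-0.15,-0.015,0,0,0,0.7],[-0.008,-0.15,-0.015,0,0,0,0.7],[0,0,0,0,0,0,0.7]]])

```text
clock: 10.65
eef_pos: [540.9, -155.6, 189.5]
tool_rot: [3.133, 1.042, 1.375]
force: [-0.0, 1.3, -2.5]
width: 54.3
gripper_force: 64.2
```

```bash
python3 t.py
```

```text
10.65 [-0.83281312  1.17658364  1.06414908  1.78332063  0.07934186  0.8518693
 -0.29686427] [ 540.8531453  -155.5927136   189.51621266] [3.13255829 1.04211866 1.37527038] 54.26148275806535
[ 542.22857123 -164.41349973  198.08243814] [3.14159265 1.30899694 1.38230077]
turn [ 0.003 -0.34  -0.005] then shift [-0.07   0.02   0.039] | shift only [-0.078  0.02   0.02 ]
```

Request:
step_arm(series=[[[0,-0.11,0,0,0,0,0.7],[0,-0.11,0,0,0,0,0.7],[0,-0.11,0,0,0,0,0.7],[0,0,0,-0.06,0.02,0.03,0.7],[0,0,0,0,0,0,0.7],[0,0,0,0,0,0,0.7]]])

```text
clock: 11.25
eef_pos: [542.2, -167.8, 206.0]
tool_rot: [3.078, 1.293, 1.311]
force: [-0.2, 0.0, -1.7]
width: 54.4
gripper_force: 64.3
```

```bash
python3 t.py
python3 - <<'E'
from h import *
b=ctrl.get_image("top");c=ctrl.get_image("side")
im=np.vstack([cv2.resize(b["img"][150:250,320:460],(700,290),interpolation=2)*0+cv2.resize(b["img"][160:240,330:460],(700,290),interpolation=2),cv2.resize(c["img"][180:310,250:410],(700,300),interpolation=2)])
cv2.imwrite("pics/f.png",cv2.convertScaleAbs(im[:,:,::-1],alpha=1.4))
E
```

```text
11.25 [-0.87317121  1.3570479   1.13887878  1.73869265  0.14267361  0.92690865
 -0.382936  ] [ 542.1821157  -167.77434718  205.9702827 ] [3.07765481 1.29273956 1.31130018] 54.41841501006805
[ 542.22857123 -164.41349973  198.08243814] [3.14159265 1.30899694 1.38230077]
turn [-0.006 -0.02  -0.025] then shift [ 0.057 -0.004 -0.008] | shift only [ 0.057 -0.005 -0.007]
```

View pics/f.png

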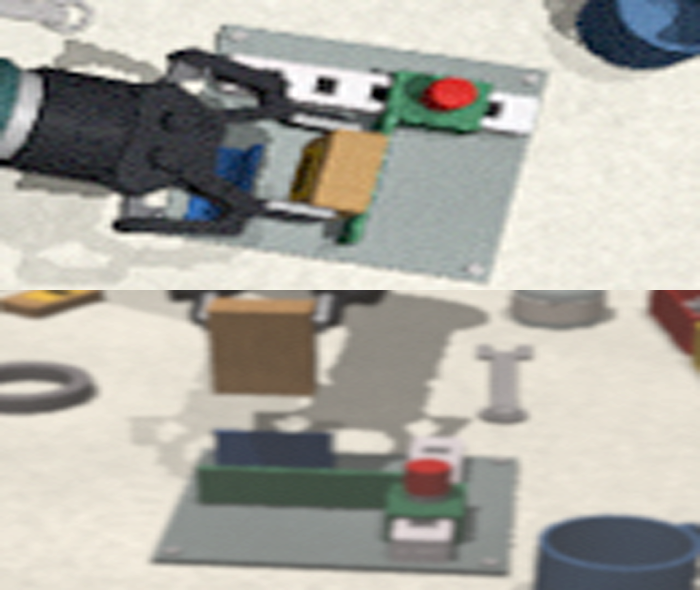

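```bash
cat > m.py <<'E'
from h import *
# colour outline of the carton's top face in the top view, at height ztop
def top_rect(zt,box):
    a=ctrl.get_image("top");hsv=cv2.cvtColor(a["img"],cv2.COLOR_RGB2HSV)
    m=cv2.inRange(hsv,(8,70,110),(25,190,255));k=np.zeros_like(m);k[box[1]:box[3],box[0]:box[2]]=m[box[1]:box[3],box[0]:box[2]]
    c=max(cv2.findContours(k,0,2)[0],key=cv2.contourArea)
    w=np.array([atz(a,q[0],zt)[:2] for q in c],np.float32);r=cv2.minAreaRect(w);print("top rect",np.round(r,1) if 0 else r)
    return a,np.array(r[0])
def rackxy(p):
    th=np.radians(-10.8);o=np.array([585.5,-191.9]);R=np.array([[np.cos(th),np.sin(th)],[-np.sin(th),np.cos(th)]]);return R@(np.array(p)[:2]-o)
E
python3 - <<'E'
from m import *
p,q=cur();d=q.as_matrix()[:,2];print("d",d,"y",q.as_matrix()[:,1])
a,c=top_rect(p[2]-19*d[2]+25,(360,180,430,235));print("rack",rackxy(c))
g=p-19*d;print("predicted rack",rackxy(g)-[0,10.5],"grasp z",g[2])
E
```

```text
d [-0.1835484  -0.94410567 -0.27381465] y [ 0.98055195 -0.19553183  0.01688723]
top rect ((542.2205200195312, -162.43931579589844), (25.517333984375, 55.39289093017578), 79.07074737548828)
rack [-48.03326314  20.82908864]
predicted rack [-46.90883337  24.12767543] grasp z 210.45726709111153
```

```bash
sed -i 's/place=np.array(\[543.7,-156.7,0\])/place=np.array([543.7,-156.7,0])+3.3*Y/' t.py; python3 t.py 120; python3 t.py 25
```

```text
11.4 [-0.87453536  1.3586388   1.13751014  1.73792973  0.14261751  0.92727999
 -0.38349489] [ 542.53358435 -166.7502874   204.93694758] [3.08182757 1.29344195 1.31713235] 54.381408537374156
[ 542.84692957 -161.1719518   198.08243814] [3.14159265 1.30899694 1.38230077]
turn [-0.004 -0.019 -0.023] then shift [ 0.054 -0.005 -0.024] | shift only [ 0.054 -0.006 -0.023]
11.4 [-0.87453536  1.3586388   1.13751014  1.73792973  0.14261751  0.92727999
 -0.38349489] [ 542.53358435 -166.7502874   204.93694758] [3.08182757 1.29344195 1.31713235] 54.381408537374156
[ 542.84692957 -161.1719518   103.08243814] [3.14159265 1.30899694 1.38230077]
turn [-0.004 -0.019 -0.023] then shift [ 0.665 -0.005  0.14 ] | shift only [ 0.663 -0.016  0.15 ]
```

Request:
step_arm(series=[[[-0.004,-0.019,-0.023,0.05,0,-0.02,0.7],[0,0,0,0.1,0,0.026,0.7],[0,0,0,0.1,0,0.026,0.7],[0,0,0,0.1,0,0.026,0.7],[0,0,0,0.1,0,0.026,0.7],[0,0,0,0.1,0,0.026,0.7],[0,0,0,0.06,0,0.016,0.7],[0,0,0,0,0,0,0.7],[0,0,0,0,0,0,0.7]]])

```text
clock: 12.3
eef_pos: [543.5, -161.5, 111.3]
tool_rot: [-3.134, 1.313, 1.391]
force: [0.3, 0.3, -1.7]
width: 54.2
gripper_force: 64.3
```

```bash
python3 t.py 0
python3 - <<'E'
from m import *
p,q=cur();d=q.as_matrix()[:,2]
a,c=top_rect(p[2]-19*d[2]+25,(360,180,430,235));print("rack",rackxy(c),"predicted",rackxy(p-19*d)-[0,10.5],(p-19*d)[2])
E
```

```text
12.3 [-0.86387536  1.50192443  1.05827087  1.69077034  0.08169084  0.91081746
 -0.45614965] [ 543.54967706 -161.51078212  111.27240572] [-3.13394186  1.31348124  1.39112229] 54.16580453926448
[ 542.84692957 -161.1719518    78.08243814] [3.14159265 1.30899694 1.38230077]
turn [0.001 0.006 0.003] then shift [ 0.214 -0.005  0.056] | shift only [ 0.214 -0.005  0.055]
top rect ((543.4740600585938, -156.68251037597656), (26.19104766845703, 55.46902084350586), 79.86563110351562)
rack [-47.88064451  26.71881519] predicted [-46.91836482  29.86472216] 116.10747840696763
```

Request:
step_arm(series=[[[0,0,0,0.06,0,0.016,0.7],[0,0,0,0.06,0,0.016,0.7],[0,0,0,0.05,0,0.013,0.7],[0,0,0,0,0,0,0.7],[0,0,0,0,0,0,0.7]]])

```text
clock: 12.85
eef_pos: [543.4, -161.3, 84.2]
tool_rot: [-3.132, 1.313, 1.393]
force: [0.2, -1.2, -1.2]
width: 54.7
gripper_force: 64.3
```

Request:
step_arm(series=[[[0,0,0,0.012,0,0.003,0.7],[0,0,0,0.012,0,0.003,0.7],[0,0,0,0,0,0,0.7]]])

```text
clock: 13.15
eef_pos: [543.4, -161.5, 82.5]
tool_rot: [-3.137, 1.315, 1.388]
force: [-1.2, 2.0, 5.1]
width: 54.6
gripper_force: 64.8
```

Request:
step_arm(series=[[[0,0,0,0.006,0,0.001,0.7],[0,0,0,0,0,0,0.7],[0,0,0,0,0,0,0.7]]])

```text
clock: 13.45
eef_pos: [543.3, -161.5, 82.5]
tool_rot: [-3.138, 1.316, 1.386]
force: [-0.8, 3.6, 6.1]
width: 54.8
gripper_force: 64.9
```

Run:
```python
from m import *
p,q=cur()
c=ctrl.get_image("side");b=ctrl.get_image("top")
im=np.vstack([cv2.resize(b["img"][170:230,340:440],(500,300),interpolation=2),cv2.resize(c["img"][225:305,275:385],(400,290),interpolation=2).repeat(1,0)[:, :400] if 0 else cv2.resize(c["img"][225:305,265:400],(500,296),interpolation=2)])
cv2.imwrite("pics/g.png",cv2.convertScaleAbs(im[:,:,::-1],alpha=1.4))
a,c=top_rect(108,(360,180,430,235));print("rack",rackxy(c))
```

```text
top rect ((543.8253784179688, -157.09353637695312), (24.802738189697266, 55.893009185791016), 79.21114349365234)
rack [-47.45853037  26.38090008]
```

View pics/g.png

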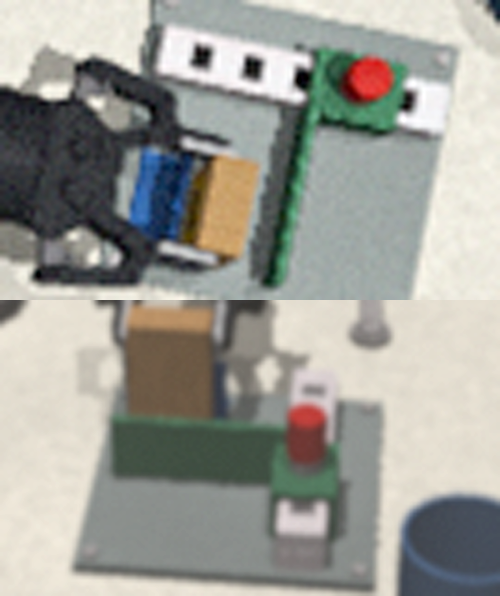

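Request:
step_arm(series=[[[0,0,0,-0.006,0,-0.001,0.7],[0,0,0,0,0,0,0.5],[0,0,0,0,0,0,0.3],[0,0,0,0,0,0,0.1],[0,0,0,0,0,0,0],[0,0,0,0,0,0,0],[0,0,0,0,0,0,0],[0,0,0,0,0,0,0]]])

```text
clock: 14.4
eef_pos: [543.4, -161.2, 80.5]
tool_rot: [-3.133, 1.312, 1.393]
force: [-0.1, -0.2, -0.9]
width: 84.6
gripper_force: 0.0
```

```bash
python3 t.py 0
python3 - <<'E'
from m import *
a,c=top_rect(108,(360,180,430,235));print("rack",rackxy(c))
E
```

```text
14.4 [-0.85783644  1.5442559   1.03433405  1.66927197  0.06014065  0.90676371
 -0.48051758] [ 543.41876576 -161.19892024   80.5437426 ] [-3.13251913  1.31235465  1.39263927] 84.6192884634472
[ 542.84692957 -161.1719518    78.08243814] [3.14159265 1.30899694 1.38230077]
turn [0.001 0.004 0.003] then shift [ 0.016 -0.004  0.005] | shift only [ 0.016 -0.004  0.005]
top rect ((543.4141845703125, -157.0254364013672), (24.822683334350586, 55.47679138183594), 79.34857177734375)
rack [-47.87520151  26.37074378]
```

Request:
step_arm(series=[[[0,0,0,0,0,-0.1,0],[0,0,0,0,0,-0.2,0],[0,0,0,0,0,-0.2,0],[0,0,0,0,0,-0.2,0],[0,0,0,-0.15,0,-0.1,0],[0,0,0,-0.25,0,0,0],[0,0,0,-0.25,0,0,0],[0,0,0,-0.25,0,0,0],[0,0,0,0,0,0,0]]])

```text
clock: 15.35
eef_pos: [558.7, -83.2, 247.9]
tool_rot: [3.123, 1.313, 1.363]
force: [-0.1, 0.4, -0.3]
width: 85.5
gripper_force: 0.0
```

```bash
cat > k.py <<'E'
from m import *
import sys
s=ctrl.read_state();print(s["clock"],s["qpos"],s["eef_pos"],s["tool_rot"],s["width"],s["force"])
th=np.radians(-10.8);X=[np.cos(th),np.sin(th),0]
R=frame(X,[0,0,-1]);togo([624.5,-244.5,float(sys.argv[1])],R)
E
python3 k.py 180
python3 - <<'E'
from m import *
a,c=top_rect(108,(360,180,430,235));print("rack",rackxy(c))
E
```

```text
15.35 [-0.95794287  1.31129114  1.14323209  1.61267237  0.1611131   1.15021153
 -0.36008788] [558.74348428 -83.20220172 247.89873436] [3.12344156 1.31293737 1.36294117] 85.4597497957445 [-0.07868243  0.40965121 -0.32223768]
turn [ 0.004  1.672 -0.006] then shift [-0.974  0.632  0.453] | shift only [0.192 0.632 1.057]
top rect ((543.4213256835938, -156.99839782714844), (24.838401794433594, 55.49978256225586), 79.2111587524414)
rack [-47.8732534   26.39864153]
```

Request:
step_arm(series=[[[0,0.14,0,0,0,0,0.4],[0,0.14,0,0,0,0,0.4],[0,0.14,0,0,0,0,0.4],[0,0.14,0,0,0,0,0.4],[0,0.14,0,0,0,0,0.4],[0,0.14,0,0,0,0,0.4],[0,0.14,0,0,0,0,0.4],[0,0.14,0,0,0,0,0.4],[0,0.14,0,0,0,0,0.4],[0,0.14,0,0,0,0,0.4],[0,0.14,0,0,0,0,0.4],[0,0.13,0,0,0,0,0.4]]])

```text
clock: 16.6
eef_pos: [559.0, -80.7, 241.8]
tool_rot: [-3.14, -0.004, 1.384]
force: [0.2, 0.1, -0.3]
width: 51.2
gripper_force: 0.0
```

```bash
python3 k.py 180
```

```text
16.6 [-0.31186995  0.56697827  0.64277424  1.7576438  -0.40964827  0.9561736
  0.31097875] [558.98579907 -80.6630482  241.83886602] [-3.13963461 -0.00379021  1.38414907] 51.18429542458251 [ 0.24497383  0.08453497 -0.34967026]
turn [-0.002 -0.005  0.002] then shift [-0.991  0.634  0.412] | shift only [-0.994  0.633  0.407]
```

Request:
step_arm(series=[[[0,0,0,-0.165,0.106,0.06,0.4],[0,0,0,-0.165,0.106,0.06,0.4],[0,0,0,-0.165,0.106,0.06,0.4],[0,0,0,-0.165,0.106,0.06,0.4],[0,0,0,-0.165,0.106,0.06,0.4],[0,0,0,-0.165,0.106,0.06,0.4],[0,0,0,0,0,0,0.4],[0,0,0,0,0,0,0.4]]])

```text
clock: 17.4
eef_pos: [624.3, -244.6, 186.2]
tool_rot: [-3.137, -0.0, 1.383]
force: [-0.4, 0.8, -0.7]
width: 51.1
gripper_force: 0.0
```

```bash
python3 k.py 58
python3 - <<'E'
from m import *
p,q=cur()
b=ctrl.get_image("top");c=ctrl.get_image("side")
print("tcp px",proj(b,p),proj(c,p),[r["centre"] for r in ctrl.recognise(c,"knob")],proj(c,[624.5,-244.5,72]))
hsv=cv2.cvtColor(c["img"],cv2.COLOR_RGB2HSV);m=cv2.inRange(hsv,(0,150,50),(8,255,255))|cv2.inRange(hsv,(172,150,50),(180,255,255))
m[:230]=0;m[300:]=0;m[:,:320]=0;m[:,375:]=0;ys,xs=np.where(m);print("red",xs.min(),xs.max(),ys.min(),ys.max(),xs.mean(),ys.mean())
E
```

```text
17.4 [ 0.01936998  0.77436219  0.57512801  1.50556512 -0.46559957  1.00587533
  0.52997216] [ 624.28870206 -244.61831135  186.21512785] [-3.13670927e+00 -4.00477665e-05  1.38275873e+00] 51.130700877336686 [-0.42500188  0.77144998 -0.67658996]
turn [-0.006 -0.     0.001] then shift [0.001 0.001 0.855] | shift only [0.001 0.005 0.855]
tcp px [421.93067267 179.21294463] [348.3672095  219.66744439] [[349.4, 258.1]] [347.23629232 260.95380086]
red 344 352 254 259 347.6046511627907 256.6279069767442
```

Request:
step_arm(series=[[[0,0,0,0,0,0.15,0.4],[0,0,0,0,0,0.2,0.4],[0,0,0,0,0,0.2,0.4],[0,0,0,0,0,0.2,0.4],[0,0,0,0,0,0.1,0.4],[0,0,0,0,0,0,0.4]]])

```text
clock: 18.15
eef_pos: [623.5, -243.0, 58.4]
tool_rot: [-3.136, -0.001, 1.385]
force: [-0.2, 0.5, 0.0]
width: 51.5
gripper_force: 0.0
```

Request:
step_arm(series=[[[0,0,0,0,0,0,0.9],[0,0,0,0,0,0,0.9],[0,0,0,0,0,0,0.9],[0,0,0,0,0,0,0.9],[0,0,0,0,0,0,0.9],[0,0,0,0,0,0,0.9],[0,0,0,0,0,0,0.9]]])

```text
clock: 18.85
eef_pos: [624.7, -245.2, 62.4]
tool_rot: [-3.14, 0.001, 1.384]
force: [-3.7, 1.1, 6.9]
width: 24.4
gripper_force: 59.1
```

Request:
step_arm(series=[[[0,0,0,0,0,-0.04,0.9],[0,0,0,0,0,-0.04,0.9],[0,0,0,0,0,-0.04,0.9],[0,0,0,0,0,0,0.9],[0,0,0,0,0,0,0.9]]])

```text
clock: 19.35
eef_pos: [624.6, -245.1, 78.1]
tool_rot: [-3.139, 0.001, 1.384]
force: [-0.5, -1.4, -6.8]
width: 24.4
gripper_force: 59.3
```

```bash
python3 k.py 78
python3 - <<'E'
from m import *
c=ctrl.get_image("side");b=ctrl.get_image("top")
im=np.vstack([cv2.resize(b["img"][170:230,340:440],(500,300),interpolation=2),cv2.resize(c["img"][225:305,265:400],(500,296),interpolation=2)])
cv2.imwrite("pics/i.png",cv2.convertScaleAbs(im[:,:,::-1],alpha=1.4))
E
```

```text
19.35 [ 0.0550218   0.895848    0.50259436  1.57991215 -0.54304808  0.81062671
  0.5936363 ] [ 624.55924385 -245.09173058   78.13876061] [-3.13936177e+00  1.29482064e-03  1.38365359e+00] 24.434477963193928 [-0.48041877 -1.43136313 -6.82046404]
turn [-0.003  0.002  0.002] then shift [ 0.004 -0.001  0.001] | shift only [ 0.004 -0.001  0.001]
```

View pics/i.png

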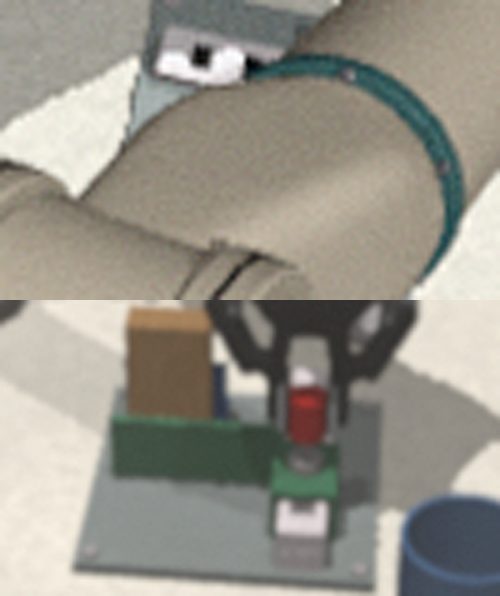

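Request:
step_arm(series=[[[0,0,0,0.02,0,0,0.9],[0,0,0,0.02,0,0,0.9],[0,0,0,0.02,0,0,0.9],[0,0,0,0.02,0,0,0.9],[0,0,0,0.02,0,0,0.9],[0,0,0,0.02,0,0,0.9],[0,0,0,0.02,0,0,0.9],[0,0,0,0.02,0,0,0.9],[0,0,0,0.02,0,0,0.9],[0,0,0,0.02,0,0,0.9],[0,0,0,0.013,0,0,0.9],[0,0,0,0,0,0,0.9]]])

```text
clock: 20.65
eef_pos: [630.7, -213.4, 78.3]
tool_rot: [-3.14, 0.001, 1.384]
force: [0.2, -1.5, -6.4]
width: 24.1
gripper_force: 59.1
```

```bash
cat > z.py <<'E'
from m import *
s=ctrl.read_state();p=s["eef_pos"];print(s["clock"],p,s["force"],"rack",rackxy(p),"moved",rackxy(p)-rackxy([624.6,-245.1]))
E
python3 z.py
```

```text
20.65 [ 630.73823761 -213.4139714    78.28183144] [ 0.16092786 -1.51541639 -6.41254247] rack [ 48.46826029 -12.65609939] moved [ 0.09214285 32.27497295]
```

Request:
step_arm(series=[[[0,0,0,0,0,0.02,0.9],[0,0,0,0,0,0.02,0.9],[0,0,0,0,0,0.02,0.9],[0,0,0,0,0,0.02,0.9],[0,0,0,0,0,0.02,0.9],[0,0,0,0,0,0.01,0.9],[0,0,0,0,0,0,0.9],[0,0,0,0,0,0,0.9]]])

```text
clock: 21.45
eef_pos: [630.8, -213.4, 62.5]
tool_rot: [-3.14, 0.001, 1.384]
force: [-1.6, -0.4, 3.0]
width: 24.6
gripper_force: 60.3
```

```bash
python3 z.py
```

```text
21.45 [ 630.79155571 -213.42919475   62.47593825] [-1.62352977 -0.42744477  3.01083569] rack [ 48.52348655 -12.66106227] moved [ 0.14736911 32.27001007]
```

Request:
step_arm(series=[[[0,0,0,0,0,0.015,0.9],[0,0,0,0,0,0,0.9],[0,0,0,0,0,0,0.9],[0,0,0,0,0,0,0.9]]])

```text
clock: 21.85
eef_pos: [630.9, -213.6, 62.3]
tool_rot: [-3.141, -0.0, 1.384]
force: [-5.6, 2.1, 15.9]
width: 24.1
gripper_force: 62.0
```

```bash
python3 z.py
python3 - <<'E'
from m import *
c=ctrl.get_image("side");b=ctrl.get_image("top")
cv2.imwrite("pics/j.png",cv2.convertScaleAbs(cv2.resize(c["img"][215:305,255:390],(750,500),interpolation=2)[:,:,::-1],alpha=1.4))
E
```

```text
21.85 [ 630.87181497 -213.61838966   62.30821108] [-5.63566376  2.11657846 15.94426924] rack [ 48.63777579 -12.83186693] moved [ 0.26165836 32.09920541]
```

View pics/j.png

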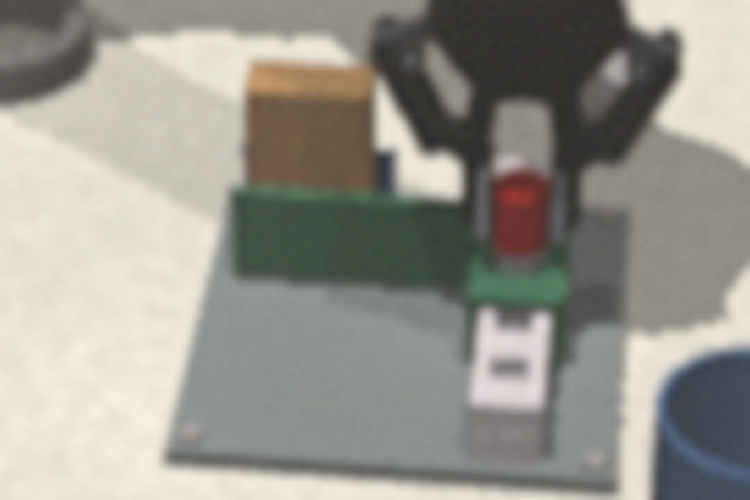

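The picture shows the pin home: the knob at (520,215) sits low on the sleeve. The green fence is closed against the upright carton at (310,125), and the fingers hold the knob against a firm stop.

```bash
python3 -c "
from cell import ctrl
print(ctrl.finish_job())"
```

```text
the job is handed in; nothing more can be done
None
```

I've handed the job in: the carton stands upright in the closed bay, the pin is home in the next hole and the gripper still holds the knob; I got no verdict back.

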